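Sweep loose telescope hardware into the parts tray

ROBOT

A 6-joint arm with a two-finger parallel gripper is mounted at the origin on the work surface. World frame = base frame: x ahead of the robot, y to its left, z up, the work surface at z = 0. Lengths are in mm, angles in rad, forces in N, time in s.
With the tool pointing down it reaches from about 250 to 800 mm from the base axis. Payload 3.9 kg.
Tool frame: the origin (TCP) lies at the very end of the fingers, on their centre line; the grasp point (between the pads) lies 19 mm behind it (bot.grasp_offset is the distance from the TCP to the grasp point, in mm); z points along the fingers, y is the line along which they close (so a half turn about z gives the same grasp; the last joint's range is limited). The gripper opens to 85 mm and grips with 20 to 120 N. Pads are 22 mm wide; open, the fingers measure 114 mm over their backs; the gripper's body (76 mm by 85 mm) begins 54 mm behind the grasp point. The pads swing forward as they close: fully open they stand 13 mm farther back than shut.
Start: joints at [1.188, 0.26, -0.138, 1.173, 0, 1.571], TCP at [196.092, 486.994, 231.304] pointing down, gripper open.
Joint ranges: [-2.78, 2.78], [-0.83, 1.72], [-1.28, 1.37], [-1.9, 2.12], [-1.57, 1.48], [-3.14, 3.14]. Speed limits (rad/s): [2.57, 2.57, 3.14, 3.14, 3.14, 3.14].

INTERFACE

Orientations are given as a unit quaternion [w, x, y, z].
In Python, from station import bot gives the robot as it stands.
- The arm moves only by the tool drive_tool, never from a script. Its argument "moves" is a list of rows, each an object with "fingers": the finger opening in m, from 0 to 0.0854; "offset": the shift along the tool's x, y, z in m, a list of three; "turn": the turn about the tool's z in degrees. A call has 1 to 12 rows; each row shifts and turns the commanded pose from where the row before left it, along the tool's axes as they then stand; what a row does not reach is not made up. A row lasts 1/8 s, in which the tool goes at most 62.5 mm and 10.7 degrees, less where a joint would pass 70% of its speed; a pose out of reach is approached as far as the arm can. A call with a gripper value outside its range is refused whole. The fingers move at their own pace and stop on an object; "squeeze" is the grip in N (left out, the last holds). Time passes only in rows, so rows that do not move let the fingers close. It gives the time, the measured TCP pose, the force, the opening and the grip force at its end, in the units of the state.
- bot.state(): the state, without advancing time (a new reading comes with each control period).
- bot.get_image(name): name is "scene" or "side" or "wrist"; returns a dict with "pixels" (400x640x3 uint8, red, green, blue), "fx", "fy", "cx", "cy" (pixels), "distortion" ([k1, k2, p1, p2, k3] as OpenCV has them; the pictures are not rectified), "rvec" (rotation vector, rad) and "tvec" (3), from world to camera coordinates, as OpenCV has them; the wrist camera has in their place "hand_eye" (4x4, takes a point from camera to tool coordinates, whose origin is the TCP and whose axes are the flange's). Camera axes: x right, y down, z forward; pixel columns grow to the right and rows downward; lengths in mm; the calibration is good to about 2 mm. A picture is of the moment at which its call begins: read the wrist's pose just before it. There is no depth.
- bot.job_done(): hands the job in; it is judged then, once.
The state is a dict: "clock": time; "q": joint angles; "dq": joint speeds; "effort": joint torques, N m; "tool_pos": TCP position; "eef_rot": TCP orientation; "ft_force": force on the tool from outside, world axes, zero at the start; "ft_torque": the same for the moment, N m; "finger_gap": finger opening in mm; "gripper_force": force on a finger pad.
Only numpy, scipy, OpenCV 4.12 (cv2) and the standard library are available. Lean on these libraries where they do the work, as an engineer would, in place of code of your own. Each camera call takes 0.05 s, during which the arm holds its last target. There are 200 camera calls.

TASK

Three small parts from a dismantled telescope lie scattered on the bench: the lock ring, the stepped focus knob and the hexagonal nut. Sweep all three with your fingertips through the open front of the three-walled tray, until each lies flat and wholly inside it. Keep the parts sliding along the bench (no grasping, lifting, tipping or flicking) and leave the eyepiece, the star diagonal and the screwdriver where they are.

Things in the scene. Friction and masses are not known exactly. Their poses are not given: they have to be found in the camera images.
- tray: Fixed aluminium tray: back and two side walls, 6 mm thick, 25 mm high; grey liner level with the bench, nothing to climb. Origin: centre of footprint, bench height. Its x points from the open front (edge at x = -65 mm) to the back wall (inner face x = +59 mm); side walls' inner faces at y = +110 and -110 mm. The front faces the robot's right (-y) within about 9 degrees.
- lock_ring: Loose plain aluminium ring, 46 mm outside diameter, 18 mm hole, 16 mm high, lying flat, about 90 g. Origin: centre of its underside, z up.
- focus_knob: Loose black round knob with a step, lying flat: lower 12 mm is 38 mm in diameter, upper part 30 mm; 22 mm high in all, about 50 g. Origin: centre of its underside, z up.
- hex_nut: Loose plain steel hexagonal nut with a dark disc on top, 38 mm across flats (44 mm across corners), 14 mm high, lying flat, about 80 g. Origin: centre of its underside, z up; x is square to one pair of flats.
- eyepiece: Bystander, to be left alone: black eyepiece standing upright in line with the loose parts, 36 mm in diameter (29 mm in its upper third), 55 mm high. Origin: centre of its underside. It and the three parts stand in an uneven row leading away from the robot, their centres 60 to 110 mm apart, in any order.
- diagonal: Bystander, to be left alone: black star diagonal, a 44 mm cube-like block with a steel barrel 32 mm in diameter reaching 53 mm from the origin along its x and a short steel collar on top, 56 mm high. Origin: centre of the block's underside.
- screwdriver: Bystander, to be left alone: black-handled screwdriver, 160 mm long, lying along its own x, beyond the work as seen from the robot; roughly 30 mm thick at most.
Mind the look-alikes: they are no part of the job. Leave any orange or purple look-alike of the focus_knob alone. Leave any brown look-alike of the hex_nut alone.

How it is judged:
By the outcome, as a careful person would: the job done as asked, in the order asked, and still so for the second after the job is handed in, with the robot touching nothing.
It also fails if it takes over 64 s, if anything falls off the work surface, if the arm or the gripper's body presses on something with over 40 N, if the wrist force passes 120 N, or if a joint passes its speed limit or range.

## Working session

There is one attempt and no reset: what is moved stays moved. The work goes in short steps, Python scripts to look and compute and a tool call to move; the robot and the scene stay as the last step left them, time stands still between calls to the robot, and variables do not carry over. Pictures are saved under pics/ and viewed, at most 10 in all, crops included, and the job is handed in when it is done.

Besides the shell and the picture viewer there is one more tool, called after "Emit:" as name([rows], argument=value, ...), one row to a line, values as JSON. drive_tool: Moves the arm, as the interface text tells. Its arguments: {"type":"object","properties":{"moves":{"type":"array"},"squeeze":{"type":"number"}},"required":["moves"]}

```bash
ls; mkdir -p pics; cat > h.py <<'E'
import numpy as np,cv2
from station import bot
def save(n,f):
    im=bot.get_image(n); cv2.imwrite(f,im["pixels"][:,:,::-1]); return im
def ray(im,uv,z):
    K=np.array([[im["fx"],0,im["cx"]],[0,im["fy"],im["cy"]],[0,0,1.]])
    p=cv2.undistortPoints(np.array(uv,float).reshape(-1,1,2),K,np.array(im["distortion"],float)).reshape(-1,2)
    R=cv2.Rodrigues(np.array(im["rvec"],float))[0];t=np.array(im["tvec"],float).ravel()
    c=-R.T@t; d=np.c_[p,np.ones(len(p))]@R
    return c+d*((z-c[2])/d[:,2])[:,None]
def proj(im,P):
    K=np.array([[im["fx"],0,im["cx"]],[0,im["fy"],im["cy"]],[0,0,1.]])
    return cv2.projectPoints(np.array(P,float).reshape(-1,3),np.array(im["rvec"],float),np.array(im["tvec"],float),K,np.array(im["distortion"],float))[0].reshape(-1,2)
E
python3 - <<'E'
from h import *
a=save("scene","pics/scene.png");b=save("side","pics/side.png")
for i in(a,b):
    R=cv2.Rodrigues(np.array(i["rvec"],float))[0];print(-R.T@np.array(i["tvec"]).ravel(),i["fx"])
print(bot.state())
E
```

```text
pics
[ 864.10814894 -556.71181528  651.20681667] 435.40981508318976
[349.21658148 609.29802008 535.58680015] 431.7102113459821
{'clock': 0.1, 'q': array([ 1.18798845e+00,  2.60632577e-01, -1.39235984e-01,  1.17273293e+00,
       -3.45483953e-06,  1.57080587e+00]), 'dq': array([-0.00018559, -0.00011596,  0.0046927 , -0.00055849,  0.00043372,
       -0.00067118]), 'effort': array([ 4.72312604e-04, -4.06507730e+01,  2.54527491e+01,  1.01097827e-02,
        3.83418217e-05, -1.48103618e-05]), 'tool_pos': array([195.86934572, 486.42083856, 230.54223299]), 'eef_rot': array([-1.70004925e-04,  1.90241989e-01,  9.81736813e-01, -8.86429573e-04]), 'ft_force': array([-0.24559086,  0.56930078, -0.11726102]), 'ft_torque': array([0.00972069, 0.01887895, 0.02949827]), 'gripper_force': 0.0, 'finger_gap': 85.27478744835538}
```

View pics/scene.png

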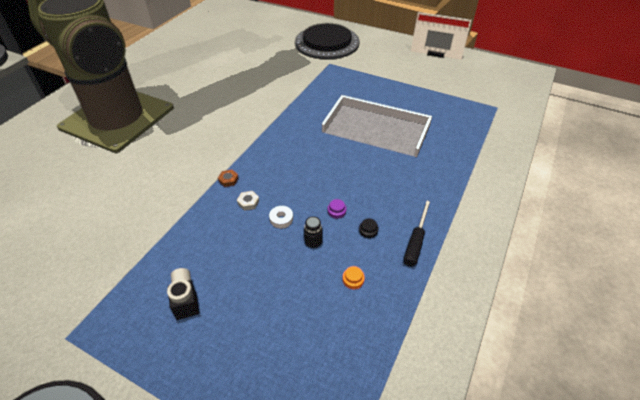

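View pics/side.png

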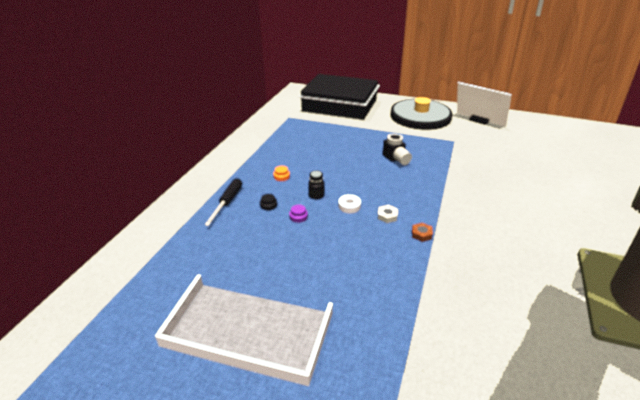

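The scene view shows:
- nut-like parts: silver nut (248,200), brown one (228,177);
- knob-like parts: black (369,228), purple (337,208), orange (353,277);
- ring (281,216), eyepiece (313,232), diagonal (182,293) and tray (377,125).

The silver nut and the black knob fit the description by colour. The brown, purple and orange ones are look-alikes. In the side view, the same parts sit at nut (388,213), knob (268,201) and ring (349,203).

```bash
python3 - <<'E'
from h import *
seeds={"nut":((248,200),(388,213),7),"brown":((228,177),(422,231),7),"ring":((281,216),(349,203),8),"eyep":((313,232),(316,185),27),"purple":((337,208),(298,213),11),"knob":((369,228),(268,201),11),"orange":((353,277),(281,172),11),"diag":((182,293),(396,150),25),"driver":((414,245),(232,190),12)}
ims=[bot.get_image(n) for n in("scene","side")]
for k,v in seeds.items():
    for j,im in enumerate(ims):
        px=im["pixels"].astype(int); hsv=cv2.cvtColor(im["pixels"],cv2.COLOR_RGB2HSV).astype(int)
        bl=(hsv[...,0]>98)&(hsv[...,0]<122)&(hsv[...,1]>90)&(hsv[...,2]>70)
        if k in("knob","eyep","driver"): bl=(hsv[...,2]>60)&(hsv[...,0]>98)&(hsv[...,0]<122)&(hsv[...,1]>90)
        n,l,s,c=cv2.connectedComponentsWithStats((~bl).astype(np.uint8),connectivity=4)
        u,w=v[j]; i=l[w,u]
        x,y,ww,hh,A=s[i]
        print(k,j,s[i],c[i].round(1),ray(im,[c[i]],v[2])[0].round(1)[:2])
# tray corners
a,b=ims
print("scene tray: rim z25",ray(a,[(343,97),(431,116),(418,153),(323,128)],25).round(0)[:,:2].tolist())
print("side",ray(b,[(198,280),(331,304),(309,374),(162,340)],25).round(0)[:,:2].tolist())
cv2.imwrite("pics/c1.png",np.hstack([cv2.resize(a["pixels"][160:300,210:440],None,fx=2.6,fy=2.6,interpolation=2)[:,:,::-1]]))
cv2.imwrite("pics/c2.png",np.vstack([cv2.resize(a["pixels"][85:165,310:445],None,fx=4,fy=4,interpolation=2)[:250,:,::-1],cv2.resize(b["pixels"][265:385,150:345],None,fx=2.77,fy=2.77,interpolation=2)[:,:540,::-1]]))
E
```

```text
nut 0 [236 190  24  21 378] [247.6 199.9] [455.9 -90. ]
nut 1 [377 204  22  20 352] [387.4 213.2] [458.2 -94.5]
brown 0 [     0      0    640    400 171553] [329.5 173.8] [569.6  54.4]
brown 1 [     0      0    640    400 181339] [338.2 165.5] [ 609.4 -242.1]
ring 0 [268 205  26  24 494] [280.8 216.4] [539.  -97.9]
ring 1 [338 193  24  21 413] [349.3 203.2] [ 540.7 -101.2]
eyep 0 [304 216  19  32 501] [312.7 231.9] [ 620.2 -117.1]
eyep 1 [309 170  15  29 388] [315.9 184.3] [ 621.3 -119.5]
purple 0 [327 198  20  21 319] [336.5 208.3] [627.7 -31.3]
purple 1 [288 204  20  19 292] [298. 213.] [627.9 -31. ]
knob 0 [359 219  19  19 293] [368.3 228.1] [703.4 -49.4]
knob 1 [260 194  17  16 204] [268.  201.7] [702.4 -47. ]
orange 0 [342 265  24  25 478] [353.2 277.3] [ 723.1 -162.3]
orange 1 [272 164  19  18 272] [281.1 172.9] [ 722.6 -161.3]
diag 0 [ 166  267   34   54 1259] [182.1 294.1] [ 489.6 -330.4]
diag 1 [     0      0    640    400 181339] [338.2 165.5] [ 600.6 -213.1]
driver 0 [404 200  27  67 628] [416.  239.9] [792.8 -35.9]
driver 1 [204 179  38  48 438] [224.7 199.7] [792.2 -22.4]
scene tray: rim z25 [[483.0, 305.0], [705.0, 328.0], [720.0, 184.0], [496.0, 169.0]]
side [[707.0, 210.0], [486.0, 185.0], [475.0, 308.0], [692.0, 330.0]]
```

View pics/c1.png

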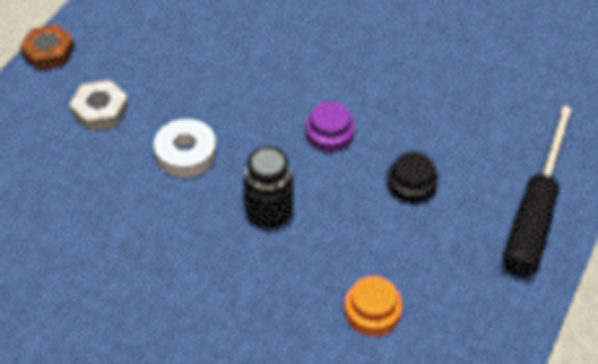

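View pics/c2.png

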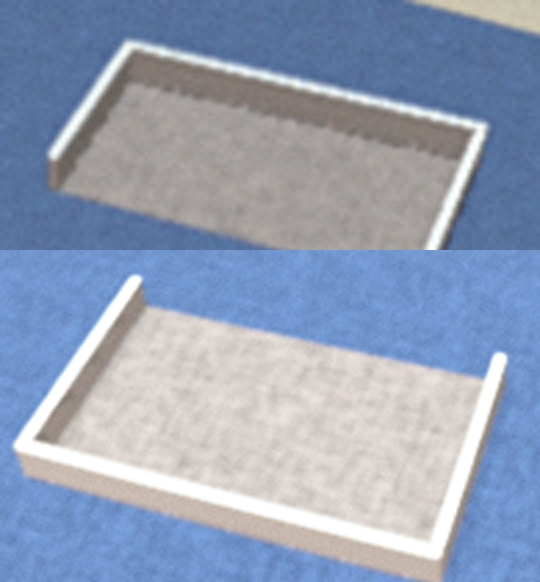

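Crop 1 confirms the silver nut with its dark disc, the plain ring and the all-black stepped knob. The brown, purple and orange look-alikes are clearly different. Crop 2 shows the tray's rim corners and the front edge of its liner. I'll refine the tray pose once more, then move.

```bash
python3 - <<'E'
from h import *
a=bot.get_image("scene");b=bot.get_image("side")
print("liner front L/R side:",ray(b,[(203.4,284.9),(325.8,311.9)],0).round(0)[:,:2].tolist(),"scene low-x wall front foot:",ray(a,[(323,132)],0).round(0)[0,:2],"side bottom back L,R",ray(b,[(158,347),(309,379)],0).round(0)[:,:2].tolist())
print("brown",ray(a,[(228,177)],8).round(0)[0,:2],ray(b,[(422,231)],8).round(0)[0,:2],"driver ends",ray(a,[(411,263),(427,203)],12).round(0)[:,:2].tolist())
c=np.array([595,253]);u=np.array([-.105,.995]);v=np.array([-.995,-.105])
P=[[*(c+x*u+y*v),z] for x,y,z in[(-65,113,25),(62,113,25),(62,-113,25),(-65,-113,25),(-65,110,0),(-65,-110,0)]]
print(proj(a,P).round(0).tolist());print(proj(b,P).round(0).tolist())
E
```

```text
liner front L/R side: [[710.0, 197.0], [495.0, 182.0]] scene low-x wall front foot: [488. 184.] side bottom back L,R [[706.0, 329.0], [479.0, 300.0]]
brown [382. -54.] [383. -59.] driver ends [[802.0, -89.0], [782.0, 63.0]]
[[322.0, 126.0], [340.0, 97.0], [429.0, 116.0], [418.0, 148.0], [323.0, 134.0], [415.0, 156.0]]
[[331.0, 300.0], [310.0, 371.0], [158.0, 336.0], [198.0, 275.0], [329.0, 310.0], [202.0, 286.0]]
```

Emit:
drive_tool([
  {"fingers": 0.028, "offset": [-0.042, -0.035, 0], "turn": 0},
  {"fingers": 0.028, "offset": [-0.042, -0.035, 0], "turn": 0},
  {"fingers": 0.028, "offset": [-0.042, -0.035, 0], "turn": 0},
  {"fingers": 0.028, "offset": [-0.042, -0.035, 0], "turn": 0},
  {"fingers": 0.028, "offset": [-0.042, -0.035, 0], "turn": 0},
  {"fingers": 0.028, "offset": [-0.042, -0.035, 0], "turn": 0},
  {"fingers": 0.028, "offset": [-0.042, -0.035, 0], "turn": 0},
  {"fingers": 0.028, "offset": [-0.042, -0.035, 0], "turn": 0},
  {"fingers": 0.028, "offset": [-0.042, -0.035, 0], "turn": 0},
  {"fingers": 0.028, "offset": [-0.042, -0.035, 0], "turn": 0},
  {"fingers": 0.028, "offset": [-0.042, -0.035, 0], "turn": 0},
  {"fingers": 0.028, "offset": [-0.042, -0.035, 0], "turn": 0},
], squeeze=20)

```text
clock: 1.8
tool_pos: [507.4, -92.6, 231.4]
eef_rot: [0.0, 0.19, 0.982, 0.0]
ft_force: [0.5, 0.7, -0.5]
finger_gap: 28.2
gripper_force: 0.0
```

Emit:
drive_tool([
  {"fingers": 0.028, "offset": [0, 0, 0.01], "turn": 9.5},
  {"fingers": 0.028, "offset": [0, 0, 0.01], "turn": 9.5},
  {"fingers": 0.028, "offset": [0, 0, 0.01], "turn": 9.5},
  {"fingers": 0.028, "offset": [0, 0, 0.01], "turn": 9.5},
  {"fingers": 0.028, "offset": [0, 0, 0.01], "turn": 9.5},
  {"fingers": 0.028, "offset": [0, 0, 0.01], "turn": 9.5},
  {"fingers": 0.028, "offset": [0, 0, 0.01], "turn": 9.5},
  {"fingers": 0.028, "offset": [0, 0, 0.01], "turn": 9.5},
  {"fingers": 0.028, "offset": [0, 0, 0], "turn": 0},
])

```text
clock: 2.92
tool_pos: [506.0, -90.7, 150.6]
eef_rot: [-0.001, 0.754, 0.657, -0.001]
ft_force: [0.1, -0.3, -0.3]
finger_gap: 28.2
gripper_force: 0.0
```

Emit:
drive_tool([
  {"fingers": 0.028, "offset": [-0.024, 0.0175, 0], "turn": 0},
  {"fingers": 0.028, "offset": [-0.024, 0.0175, 0], "turn": 0},
  {"fingers": 0.028, "offset": [0, 0, 0.04], "turn": 0},
  {"fingers": 0.028, "offset": [0, 0, 0.04], "turn": 0},
  {"fingers": 0.028, "offset": [0, 0, 0.03], "turn": 0},
  {"fingers": 0.028, "offset": [0, 0, 0.015], "turn": 0},
  {"fingers": 0.028, "offset": [0, 0, 0.01], "turn": 0},
  {"fingers": 0.028, "offset": [0, 0, 0.008], "turn": 0},
  {"fingers": 0.028, "offset": [0, 0, 0], "turn": 0},
])

```text
clock: 4.05
tool_pos: [535.0, -143.3, 8.5]
eef_rot: [0.0, 0.754, 0.657, 0.0]
ft_force: [-0.7, 0.0, -0.2]
finger_gap: 28.0
gripper_force: 0.0
```

```bash
python3 - <<'E'
from h import *
b=bot.get_image("side");a=bot.get_image("scene")
f=lambda i,x0,x1,y0,y1:cv2.resize(i["pixels"][y0:y1,x0:x1],(400,400),interpolation=2)[:,:,::-1]
cv2.imwrite("pics/c3.png",np.hstack([f(a,220,350,130,260),f(b,285,415,120,250)]))
E
```

```text
(no output)
```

View pics/c3.png

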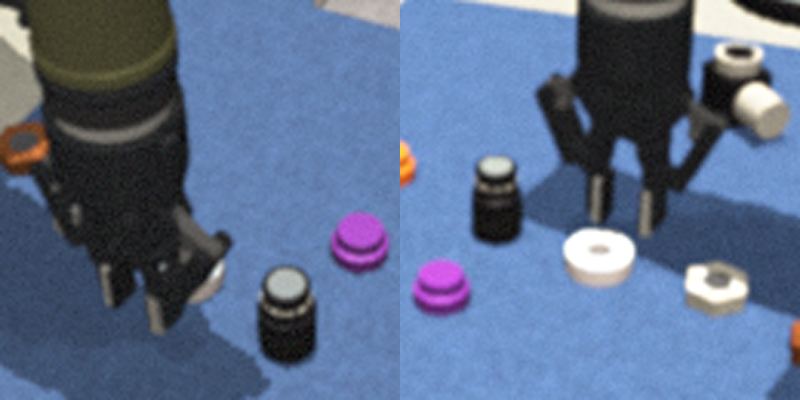

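Emit:
drive_tool([
  {"fingers": 0.028, "offset": [0, 0, 0.0045], "turn": 0},
  {"fingers": 0.028, "offset": [0.006, 0, 0], "turn": 0},
  {"fingers": 0.028, "offset": [0.006, 0, 0], "turn": 0},
  {"fingers": 0.028, "offset": [0.006, 0, 0], "turn": 0},
  {"fingers": 0.028, "offset": [0.008, 0, 0], "turn": 0},
  {"fingers": 0.028, "offset": [0.01, 0, 0], "turn": 0},
  {"fingers": 0.028, "offset": [0.012, 0.0003, 0], "turn": 0},
  {"fingers": 0.028, "offset": [0.012, 0.0003, 0], "turn": 0},
  {"fingers": 0.028, "offset": [0.012, 0.0003, 0], "turn": 0},
  {"fingers": 0.028, "offset": [0.012, 0.0003, 0], "turn": 0},
  {"fingers": 0.028, "offset": [0.012, 0.0003, 0], "turn": 0},
  {"fingers": 0.028, "offset": [0.006, 0.0003, 0], "turn": 0},
])

```text
clock: 5.65
tool_pos: [550.7, -41.6, 3.8]
eef_rot: [-0.0, 0.754, 0.657, -0.0]
ft_force: [-0.5, -0.4, 0.5]
finger_gap: 27.7
gripper_force: 0.4
```

```bash
cat >> h.py <<'E'
def ringpos(z,pos,name="side",r=70):
    im=bot.get_image(name);h=cv2.cvtColor(im["pixels"],cv2.COLOR_RGB2HSV)
    m=((h[...,1]<60)&(h[...,2]>130)).astype(np.uint8)
    n,l,s,c=cv2.connectedComponentsWithStats(m)
    for i in range(1,n):
        if s[i][4]>60:
            P=ray(im,[c[i]],z)[0]
            if np.hypot(*(P[:2]-pos))<r: print(s[i],c[i].round(0),P.round(0)[:2])
E
python3 -c "
from h import *
ringpos(10,[550,-20]);print(bot.state()['tool_pos'])"
```

```text
[318 216  26  22 450] [330. 226.] [553. -13.]
[550.89447642 -41.12298273   3.79841081]
```

Emit:
drive_tool([
  {"fingers": 0.028, "offset": [0.008, 0.0003, 0], "turn": 0},
  {"fingers": 0.028, "offset": [0.012, 0.0003, 0], "turn": 0},
  {"fingers": 0.028, "offset": [0.012, 0.0003, 0], "turn": 0},
  {"fingers": 0.028, "offset": [0.012, 0.0003, 0], "turn": 0},
  {"fingers": 0.028, "offset": [0.012, 0.0003, 0], "turn": 0},
  {"fingers": 0.028, "offset": [0.012, 0.0003, 0], "turn": 0},
  {"fingers": 0.028, "offset": [0.012, 0.0003, 0], "turn": 0},
  {"fingers": 0.028, "offset": [0.012, 0.0003, 0], "turn": 0},
  {"fingers": 0.028, "offset": [0.012, 0.0003, 0], "turn": 0},
  {"fingers": 0.028, "offset": [0.012, 0.0003, 0], "turn": 0},
  {"fingers": 0.028, "offset": [0.012, 0.0003, 0], "turn": 0},
  {"fingers": 0.028, "offset": [0.012, 0.0003, 0], "turn": 0},
])

```text
clock: 7.2
tool_pos: [573.7, 96.5, 3.8]
eef_rot: [0.0, 0.754, 0.657, 0.0]
ft_force: [-0.7, -0.3, -0.4]
finger_gap: 27.9
gripper_force: 0.2
```

Emit:
drive_tool([
  {"fingers": 0.028, "offset": [0.012, 0.0003, 0], "turn": 0},
  {"fingers": 0.028, "offset": [0.012, 0.0003, 0], "turn": 0},
  {"fingers": 0.028, "offset": [0.012, 0.0003, 0], "turn": 0},
  {"fingers": 0.028, "offset": [0.012, 0.0003, 0], "turn": 0},
  {"fingers": 0.028, "offset": [0.012, 0.0003, 0], "turn": 0},
  {"fingers": 0.028, "offset": [0.012, 0.0003, 0], "turn": 0},
  {"fingers": 0.028, "offset": [0.012, 0.0003, 0], "turn": 0},
  {"fingers": 0.028, "offset": [0.012, 0.0003, 0], "turn": 0},
  {"fingers": 0.028, "offset": [0.012, 0.0003, 0], "turn": 0},
  {"fingers": 0.028, "offset": [0.008, 0, 0], "turn": 0},
  {"fingers": 0.028, "offset": [0.004, 0, 0], "turn": 0},
  {"fingers": 0.028, "offset": [0, 0, 0], "turn": 0},
])

```text
clock: 8.7
tool_pos: [592.8, 214.4, 3.8]
eef_rot: [-0.0, 0.754, 0.657, 0.0]
ft_force: [-0.2, 0.9, 1.1]
finger_gap: 28.1
gripper_force: 0.0
```

```bash
python3 - <<'E'
from h import *
b=save("side","pics/c4.png")
E
```

```text
(no output)
```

View pics/c4.png

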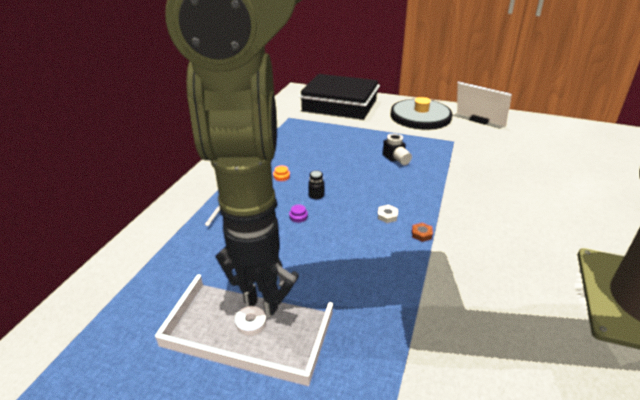

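The ring sits in the tray at pixel (251,319), inside the front edge. The others haven't moved. Next is the black knob.

Emit:
drive_tool([
  {"fingers": 0.028, "offset": [-0.02, 0, 0], "turn": 0},
  {"fingers": 0.028, "offset": [-0.02, 0, 0], "turn": 0},
  {"fingers": 0.026, "offset": [0, 0, -0.045], "turn": 0},
  {"fingers": 0.026, "offset": [0, 0, -0.045], "turn": 0},
  {"fingers": 0.026, "offset": [-0.0406, 0.0261, 0], "turn": 0},
  {"fingers": 0.026, "offset": [-0.0406, 0.0261, 0], "turn": 0},
  {"fingers": 0.026, "offset": [-0.0406, 0.0261, 0], "turn": 0},
  {"fingers": 0.026, "offset": [-0.0406, 0.0261, 0], "turn": 0},
  {"fingers": 0.026, "offset": [-0.0406, 0.0261, 0], "turn": 0},
  {"fingers": 0.026, "offset": [-0.0406, 0.0261, 0], "turn": 0},
  {"fingers": 0.026, "offset": [0, 0, 0], "turn": -8},
  {"fingers": 0.026, "offset": [0, 0, 0], "turn": -8},
])

```text
clock: 10.25
tool_pos: [707.6, -91.4, 93.3]
eef_rot: [-0.0, 0.655, 0.755, -0.0]
ft_force: [-0.7, -0.4, 0.3]
finger_gap: 26.3
gripper_force: 0.0
```

```bash
python3 - <<'E'
from h import *
ringpos(10,[598,245]); s=bot.state();print(s['tool_pos'],s['eef_rot'])
E
```

```text
[  155   274   178   112 11555] [246. 332.] [592. 265.]
[707.51487893 -90.93439613  93.39134295] [-4.54383310e-04  6.53878190e-01  7.56599575e-01 -4.34937611e-04]
```

Emit:
drive_tool([
  {"fingers": 0.026, "offset": [0, 0.002, 0.035], "turn": 0},
  {"fingers": 0.026, "offset": [0, 0, 0.03], "turn": 0},
  {"fingers": 0.026, "offset": [0, 0, 0.015], "turn": 0},
  {"fingers": 0.026, "offset": [0, 0, 0.0095], "turn": 0},
  {"fingers": 0.026, "offset": [0.005, 0, 0], "turn": 0},
  {"fingers": 0.026, "offset": [0.006, 0, 0], "turn": 0},
  {"fingers": 0.026, "offset": [0.006, 0, 0], "turn": 0},
  {"fingers": 0.026, "offset": [0.006, 0, 0], "turn": 0},
  {"fingers": 0.026, "offset": [0.008, 0, 0], "turn": 0},
  {"fingers": 0.026, "offset": [0.01, 0, 0], "turn": 0},
  {"fingers": 0.026, "offset": [0.012, 0, 0], "turn": 0},
  {"fingers": 0.026, "offset": [0.008, 0, 0], "turn": 0},
])

```text
clock: 11.8
tool_pos: [702.0, -26.6, 4.3]
eef_rot: [-0.0, 0.655, 0.755, -0.0]
ft_force: [0.0, -1.4, 0.8]
finger_gap: 25.7
gripper_force: 0.7
```

```bash
python3 - <<'E'
from h import *
b=bot.get_image("side");a=bot.get_image("scene")
f=lambda i,x0,x1,y0,y1:cv2.resize(i["pixels"][y0:y1,x0:x1],(400,400),interpolation=2)[:,:,::-1]
cv2.imwrite("pics/c5.png",np.hstack([f(a,290,430,130,270),f(b,220,350,140,270)]))
E
```

```text
(no output)
```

View pics/c5.png

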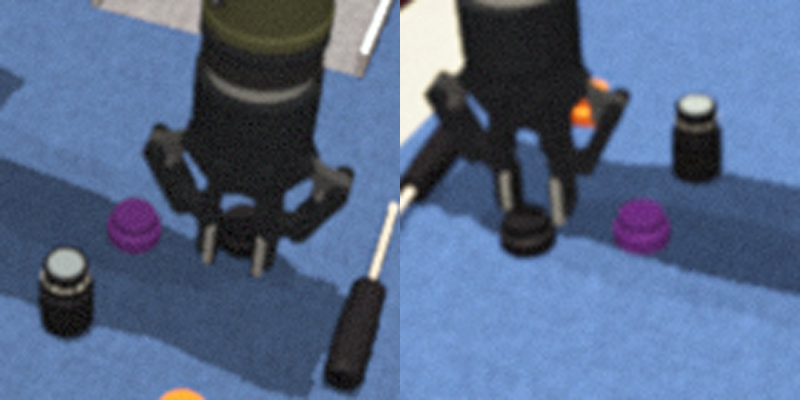

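The knob is cradled ahead of both fingertips (crop ~(528,228)), and the purple knob, screwdriver and eyepiece are clear of them. I'll continue the push.

Emit:
drive_tool([
  {"fingers": 0.026, "offset": [0.008, 0, 0], "turn": 0},
  {"fingers": 0.026, "offset": [0.012, 0, 0], "turn": 0},
  {"fingers": 0.026, "offset": [0.012, 0, 0], "turn": 0},
  {"fingers": 0.026, "offset": [0.012, 0, 0], "turn": 0},
  {"fingers": 0.026, "offset": [0.012, 0, 0], "turn": 0},
  {"fingers": 0.026, "offset": [0.012, 0, 0], "turn": 0},
  {"fingers": 0.026, "offset": [0.012, 0, 0], "turn": 0},
  {"fingers": 0.026, "offset": [0.012, 0, 0], "turn": 0},
  {"fingers": 0.026, "offset": [0.012, 0, 0], "turn": 0},
  {"fingers": 0.026, "offset": [0.012, 0, 0], "turn": 0},
  {"fingers": 0.026, "offset": [0.012, 0, 0], "turn": 0},
  {"fingers": 0.026, "offset": [0.012, 0, 0], "turn": 0},
])

```text
clock: 13.4
tool_pos: [682.4, 111.7, 4.3]
eef_rot: [0.0, 0.656, 0.755, -0.0]
ft_force: [0.4, 0.1, -0.6]
finger_gap: 26.1
gripper_force: 0.1
```

Emit:
drive_tool([
  {"fingers": 0.026, "offset": [0.012, 0, 0], "turn": 0},
  {"fingers": 0.026, "offset": [0.012, 0, 0], "turn": 0},
  {"fingers": 0.026, "offset": [0.012, 0, 0], "turn": 0},
  {"fingers": 0.026, "offset": [0.012, 0, 0], "turn": 0},
  {"fingers": 0.026, "offset": [0.012, 0, 0], "turn": 0},
  {"fingers": 0.026, "offset": [0.012, 0, 0], "turn": 0},
  {"fingers": 0.026, "offset": [0.012, 0, 0], "turn": 0},
  {"fingers": 0.026, "offset": [0.012, 0, 0], "turn": 0},
  {"fingers": 0.026, "offset": [0.01, 0, 0], "turn": 0},
  {"fingers": 0.026, "offset": [0.006, 0, 0], "turn": 0},
  {"fingers": 0.026, "offset": [0.003, 0, 0], "turn": 0},
  {"fingers": 0.026, "offset": [0, 0, 0], "turn": 0},
])

```text
clock: 14.9
tool_pos: [666.4, 224.9, 4.3]
eef_rot: [-0.0, 0.656, 0.755, -0.0]
ft_force: [-0.3, 0.1, -0.0]
finger_gap: 25.8
gripper_force: 0.0
```

```bash
python3 - <<'E'
from h import *
b=bot.get_image("side")
cv2.imwrite("pics/c6.png",cv2.resize(b["pixels"][170:390,100:440],None,fx=2,fy=2,interpolation=2)[:,:,::-1])
E
```

```text
(no output)
```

View pics/c6.png

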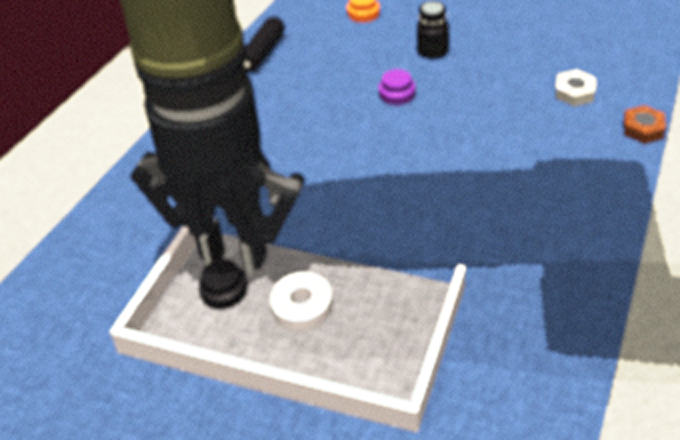

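The knob lies in the tray at crop (222,284), left of the ring at (301,298). Both are inside. Next is the nut.

Emit:
drive_tool([
  {"fingers": 0.026, "offset": [-0.02, 0, 0], "turn": 0},
  {"fingers": 0.026, "offset": [-0.02, 0, 0], "turn": 0},
  {"fingers": 0.028, "offset": [0, 0, -0.045], "turn": 0},
  {"fingers": 0.028, "offset": [0, 0, -0.045], "turn": 0},
  {"fingers": 0.028, "offset": [-0.0356, -0.0336, 0], "turn": 0},
  {"fingers": 0.028, "offset": [-0.0356, -0.0336, 0], "turn": 0},
  {"fingers": 0.028, "offset": [-0.0356, -0.0336, 0], "turn": 0},
  {"fingers": 0.028, "offset": [-0.0356, -0.0336, 0], "turn": 0},
  {"fingers": 0.028, "offset": [-0.0356, -0.0336, 0], "turn": 0},
  {"fingers": 0.028, "offset": [-0.0356, -0.0336, 0], "turn": 0},
  {"fingers": 0.028, "offset": [-0.0356, -0.0336, 0], "turn": 0},
  {"fingers": 0.028, "offset": [-0.0356, -0.0336, 0], "turn": 0},
])

```text
clock: 16.45
tool_pos: [444.2, -137.0, 94.6]
eef_rot: [0.0, 0.656, 0.755, -0.0]
ft_force: [1.2, -0.4, -0.0]
finger_gap: 27.9
gripper_force: 0.0
```

Emit:
drive_tool([
  {"fingers": 0.028, "offset": [0, 0, 0], "turn": 7.7},
  {"fingers": 0.028, "offset": [0, 0, 0], "turn": 7.7},
  {"fingers": 0.028, "offset": [0, 0, 0], "turn": 7.7},
  {"fingers": 0.028, "offset": [0, 0, 0], "turn": 0},
])

```text
clock: 16.95
tool_pos: [445.2, -135.6, 94.5]
eef_rot: [0.0, 0.794, 0.608, -0.0]
ft_force: [-0.8, -0.2, -0.5]
finger_gap: 27.8
gripper_force: 0.0
```

```bash
python3 - <<'E'
from h import *
ringpos(7,[457,-92]);b=bot.get_image("scene"); ringpos(7,[457,-92],"scene",40)
cv2.imwrite("pics/c7.png",cv2.resize(bot.get_image("side")["pixels"][150:390,140:440],None,fx=2,fy=2,interpolation=2)[:,:,::-1])
E
```

```text
[377 204  22  19 315] [388. 213.] [458. -96.]
[237 190  22  17 240] [247. 198.] [453. -87.]
```

Emit:
drive_tool([
  {"fingers": 0.028, "offset": [0, 0, 0.035], "turn": 0},
  {"fingers": 0.028, "offset": [0, 0, 0.03], "turn": 0},
  {"fingers": 0.028, "offset": [0, 0, 0.015], "turn": 0},
  {"fingers": 0.028, "offset": [0, 0, 0.01], "turn": 0},
  {"fingers": 0.028, "offset": [0.005, 0, 0], "turn": 0},
  {"fingers": 0.028, "offset": [0.006, 0, 0], "turn": 0},
  {"fingers": 0.028, "offset": [0.006, 0, 0], "turn": 0},
  {"fingers": 0.028, "offset": [0.006, 0, 0], "turn": 0},
  {"fingers": 0.028, "offset": [0.008, 0, 0], "turn": 0},
  {"fingers": 0.028, "offset": [0.01, 0, 0], "turn": 0},
  {"fingers": 0.028, "offset": [0.012, 0, 0], "turn": 0},
  {"fingers": 0.028, "offset": [0.008, 0, 0], "turn": 0},
])

```text
clock: 18.65
tool_pos: [461.9, -74.8, 4.4]
eef_rot: [0.0, 0.793, 0.609, -0.0]
ft_force: [-0.4, -1.3, 2.0]
finger_gap: 28.0
gripper_force: 1.2
```

```bash
python3 - <<'E'
from h import *
ringpos(7,[470,-45])
E
```

```text
[368 215  22  20 293] [378. 225.] [468. -51.]
```

Emit:
drive_tool([
  {"fingers": 0.028, "offset": [0.008, 0, 0], "turn": 0},
  {"fingers": 0.028, "offset": [0.012, 0, 0], "turn": 0},
  {"fingers": 0.028, "offset": [0.012, 0, 0], "turn": 0},
  {"fingers": 0.028, "offset": [0.012, 0, 0], "turn": 0},
  {"fingers": 0.028, "offset": [0.012, 0, 0], "turn": 0},
  {"fingers": 0.028, "offset": [0.012, 0, 0], "turn": 0},
  {"fingers": 0.028, "offset": [0.012, 0, 0], "turn": 0},
  {"fingers": 0.028, "offset": [0.012, 0, 0], "turn": 0},
  {"fingers": 0.028, "offset": [0.012, 0, 0], "turn": 0},
  {"fingers": 0.028, "offset": [0.012, 0, 0], "turn": 0},
  {"fingers": 0.028, "offset": [0.012, 0, 0], "turn": 0},
  {"fingers": 0.028, "offset": [0.008, 0, 0], "turn": 0},
])

```text
clock: 20.2
tool_pos: [497.1, 56.6, 4.3]
eef_rot: [0.0, 0.793, 0.609, 0.0]
ft_force: [0.0, -0.0, 0.7]
finger_gap: 27.8
gripper_force: 0.8
```

```bash
python3 - <<'E'
from h import *
ringpos(7,[505,80])
E
```

```text
[329 254  24  23 380] [340. 265.] [504.  80.]
```

Emit:
drive_tool([
  {"fingers": 0.028, "offset": [0.008, 0, 0], "turn": 0},
  {"fingers": 0.028, "offset": [0.012, 0, 0], "turn": 0},
  {"fingers": 0.028, "offset": [0.012, 0, 0], "turn": 0},
  {"fingers": 0.028, "offset": [0.012, 0, 0], "turn": 0},
  {"fingers": 0.028, "offset": [0.012, 0, 0], "turn": 0},
  {"fingers": 0.028, "offset": [0.012, 0, 0], "turn": 0},
  {"fingers": 0.028, "offset": [0.012, 0, 0], "turn": 0},
  {"fingers": 0.028, "offset": [0.012, 0, 0], "turn": 0},
  {"fingers": 0.028, "offset": [0.012, 0, 0], "turn": 0},
  {"fingers": 0.028, "offset": [0.012, 0, 0], "turn": 0},
  {"fingers": 0.028, "offset": [0.005, 0, 0], "turn": 0},
])

```text
clock: 21.62
tool_pos: [528.7, 173.6, 4.3]
eef_rot: [0.0, 0.793, 0.609, 0.0]
ft_force: [-0.3, -0.9, -0.4]
finger_gap: 27.9
gripper_force: 0.4
```

Emit:
drive_tool([
  {"fingers": 0.028, "offset": [0.01, -0.002, 0], "turn": 0},
  {"fingers": 0.028, "offset": [0.01, -0.002, 0], "turn": 0},
  {"fingers": 0.028, "offset": [0.01, -0.002, 0], "turn": 0},
  {"fingers": 0.028, "offset": [0.01, -0.002, 0], "turn": 0},
  {"fingers": 0.028, "offset": [0.006, -0.001, 0], "turn": 0},
  {"fingers": 0.028, "offset": [0, 0, 0], "turn": 0},
  {"fingers": 0.028, "offset": [-0.01, 0, 0], "turn": 0},
  {"fingers": 0.028, "offset": [-0.03, 0, 0], "turn": 0},
  {"fingers": 0.028, "offset": [-0.04, 0, -0.02], "turn": 0},
  {"fingers": 0.028, "offset": [-0.04, 0, -0.05], "turn": 0},
  {"fingers": 0.028, "offset": [-0.04, 0, -0.05], "turn": 0},
  {"fingers": 0.028, "offset": [-0.04, 0, -0.05], "turn": 0},
])

```text
clock: 23.12
tool_pos: [479.2, 27.0, 172.1]
eef_rot: [0.0, 0.794, 0.608, -0.0]
ft_force: [1.7, -0.7, -0.1]
finger_gap: 28.2
gripper_force: 0.0
```

Emit:
drive_tool([
  {"fingers": 0.028, "offset": [-0.04, 0, -0.02], "turn": 0},
  {"fingers": 0.028, "offset": [-0.04, 0, 0], "turn": 0},
  {"fingers": 0.028, "offset": [-0.04, 0, 0], "turn": 0},
  {"fingers": 0.028, "offset": [0, 0, 0], "turn": 0},
  {"fingers": 0.028, "offset": [0, 0, 0], "turn": 0},
])

```text
clock: 23.75
tool_pos: [448.8, -87.0, 190.6]
eef_rot: [-0.0, 0.794, 0.608, 0.0]
ft_force: [-0.2, -0.4, -0.3]
finger_gap: 27.8
gripper_force: 0.0
```

```bash
python3 - <<'E'
from h import *
a=bot.get_image("scene");b=bot.get_image("side")
r=lambda i,x0,y0,x1,y1,s:cv2.resize(i["pixels"][y0:y1,x0:x1],s,interpolation=2)[:,:,::-1]
cv2.imwrite("pics/c8.png",np.vstack([r(b,130,150,450,390,(640,400))[:, :], r(a,310,85,445,165,(640,200))]))
E
```

```text
(no output)
```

View pics/c8.png

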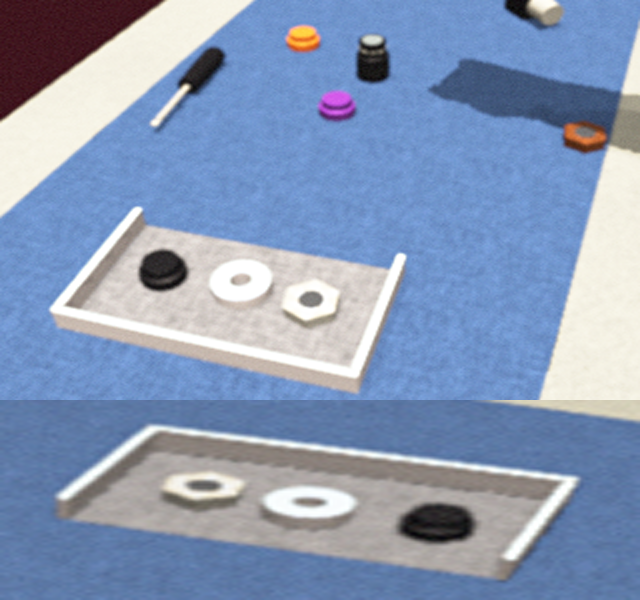

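All three parts lie flat inside the tray: knob (163,270), ring (240,282) and nut (311,300) in the side crop. The bystanders and look-alikes are still in place, and the arm is clear.

```bash
python3 -c "
from station import bot
print(bot.job_done())"
```

```text
the job is handed in; nothing more can be done
None
```

The ring, knob and nut were swept one at a time along the bench into the tray and lie flat and wholly inside it, everything else was left in place, and the job was handed in at about 24 s (no verdict was returned).

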